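# Walk the granite lapping plate home in its cradle and lock it

## Robot

A 7-joint arm with a two-finger parallel gripper is mounted at the origin on a cart in front of the work surface, level with it; the furniture and walls round the work are solid. World frame = base frame: x ahead of the robot, y to its left, z up, the work surface at z = 0. Lengths are in m, angles in rad, forces in N, time in s.
With the tool pointing down it reaches from about 0.425 to 1.025 m from the base axis. Payload 3.6 kg.
Tool frame: the origin (TCP) lies midway between the tips of the shut fingers; the grasp point (between the pads) lies 19 mm behind it; z points along the fingers, x is the direction in which the jaws open and shut, and the axes are right-handed (so a half turn about z gives the same grasp; the last joint's range is limited). The gripper opens to 85 mm and grips with 20 to 120 N. Pads are 22 mm wide; open, the fingers measure 114 mm over their backs; the gripper's body (76 mm by 85 mm) begins 54 mm behind the grasp point. The pads swing forward as they close: fully open they stand 13 mm farther back than shut.
Start: joints at [1.169, 0.591, 0.048, 1.609, -0.033, 0.943, -0.034], TCP at [0.22, -0.691, 0.231] pointing down, gripper open.
Joint ranges: [-2.69, 2.69], [-0.47, 2.24], [-1.27, 1.36], [0.19, 2.51], [-1.53, 4.68], [0.08, 2.07], [-3.09, 3.09]. Speed limits (rad/s): [2.57, 2.57, 3.14, 3.14, 3.14, 3.14, 3.14].

## Interface

Orientations are given as a rotation vector (axis times angle).
In Python, from station import ctrl gives the robot as it stands.
- The arm moves only by the shell command python3 -m pendant 'ROWS' [FORCE]. ROWS is JSON, a list of rows, each an object of numbers: "fingers": the finger opening in mm, from 0 to 85.4; "tx", "ty", "tz": the shift along the tool's x, y, z in units of 25 mm (1.0 is 25 mm); "turn": the turn about the tool's z in units of 8 degrees (1.0 is 8 degrees). A call has 1 to 5 rows; each row is the pose to reach, as a shift and turn from the pose commanded when the call began, along the tool's axes at that moment; what a row does not reach only later rows make up. A row lasts 1/8 s, in which the tool goes at most 62.5 mm and 10.7 degrees, less where a joint would pass 70% of its speed; a pose out of reach is approached as far as the arm can. A call with a gripper value outside its range is refused whole. The fingers move at their own pace and stop on an object; FORCE is the grip in N (left out, the last holds). Time passes only in rows, so rows that repeat a pose let the fingers close. It gives the time, the measured TCP pose, the force and the opening at its end, in the units of the state.
- ctrl.state(): the state, without advancing time (a new reading comes with each control period).
- ctrl.read_camera(name): name is "scene" or "top" or "wrist"; returns a dict with "frame" (384x512x3 uint8, red, green, blue), "range_z" (384x512 float32, m along the optical axis (not along the pixel's ray), 0 where there is no reading), "camera_matrix" (3x3 intrinsics, pixels), "extrinsics" (4x4, takes a point from camera to world coordinates); the wrist camera has in their place "mount" (4x4, takes a point from camera to tool coordinates, whose origin is the TCP and whose axes are the tool frame's). Camera axes: x right, y down, z forward; pixel columns grow to the right and rows downward; lengths in m; the calibration is good to about 2 mm. A picture is of the moment at which its call begins: read the wrist's pose just before it.
- ctrl.sign_off(): hands the job in, once; it reports no verdict.
The state is a dict: "t": time; "qpos": joint angles; "joint_velocities": joint speeds; "tau": joint torques, N m; "tcp_pos": TCP position; "eef_rot": TCP orientation; "force": force on the tool from outside, world axes, zero at the start; "wrist_torque": the same for the moment, N m; "grip_width": opening from 0.0 (shut) to 1.0 (fully open).
Only numpy, scipy, OpenCV 4.12 (cv2) and the standard library are available. Lean on these libraries where they do the work, as an engineer would, in place of code of your own. Each camera call takes 0.05 s, during which the arm holds its last target. There are 200 camera calls.

## Task

Set up the flattening station: the granite plate is too heavy to slide straight, so walk it forward into its wooden cradle with pushes on its two rear corners in turn, until its whole front edge is up against the stop. Its edges chip, so never press on it with more than 24 N, and keep it flat on the bench. Then swing the wooden turn button fully round behind the plate so that it cannot creep back, and leave the other tools where they are.

Things in the scene. Friction and masses are not known exactly. Their poses are not given: they have to be found in the camera images.
- cradle: U-shaped cradle of pale wood fixed to the bench, 28 mm high. Origin: middle of the stop's front face, at bench level; +x horizontal, from the open side into the stop; z up. Stop 35 mm thick (x 0 to 35). Side cleats 25 mm wide, inner faces at y +145 and -145, noses rounded: the right (-y) one runs from the stop to x -75, the left (+y) one to x -155 and carries the turn button.
- plate: Granite lapping plate, dark grey and speckled, 120 deep (x) x 280 wide (y) x 45 mm high, about 4.3 kg, grey abrasive film on top. Origin: centre of its underside; +x its front (towards the stop), +y its left, z up. It stands on two rubber strips, 60 x 22 x 3 mm, centred at y +125 and -125. It has 5 mm play on each side in the cradle; home its origin is at x -60 mm in the cradle's frame.
- plate_centre (a point): Centre of the granite plate, 22 mm above the bench, with the plate's axes. Sliding it straight takes 24 to 30 N. A forward push 15 mm in from one rear corner takes 12 to 21 N: it turns about its far end strip, so the pushed corner also swings a little outwards; most if the push bears down on it, least with a slight upward drag. Polished, slippery; force climbs fast at the stop.
- plate_front_left (a point): Front left corner of the plate, half-way up (22 mm above the bench); the plate is home when this and the front right corner touch the stop (x = 0 in the cradle's frame).
- plate_front_right (a point): Front right corner of the plate, half-way up (22 mm above the bench).
- plate_rear_left (a point): Rear left corner of the plate, half-way up (22 mm above the bench). The rear is the long face turned to the robot, a plain upright face 120 mm behind the front.
- plate_rear_right (a point): Rear right corner of the plate, half-way up (22 mm above the bench).
- button (a joint): Turn button, a dark wooden bar 20 mm wide, 14 mm thick, 92 mm long, on top of the left cleat (30 to 44 mm above the bench), turning about an upright screw. rad: 0 = points straight back along the cleat, away from the stop; -0.9 = swung outwards; 1.57 = at its limit, lying across behind the plate, with 2.5 mm to spare when the plate is home. Turns counterclockwise from above; light friction (about 1 N at the tip), stays where left.
- button_pivot (a point): On the turn button's screw axis, half-way up the bar, 37 mm above the bench; fixed in the cradle, at x -132.5, y +157.5 mm of its frame.
- button_tip (a point): Near the free end of the turn button, on its centre line 72 mm from the pivot and 10 mm short of the rounded end, 37 mm above the bench.
- block_plane: Wooden pull plane, 60 x 190 x 74 mm, lying on its sole; a bystander. Origin: centre of its underside.
- honing_oil: Small brown dropper bottle, 33 mm across and 102 mm high; a bystander. Origin: centre of its underside.
- sanding_block: Cork sanding block, 57 x 87 x 29 mm; a bystander. Origin: centre of its underside.
- pencil_a: Green pencil, 136 mm long and 7 mm thick; a bystander. Origin: centre of its underside.

How it is judged:
By the outcome, as a careful person would: the job done as asked, in the order asked, and still so for the second after the job is handed in, with the robot touching nothing.
It also fails if it takes over 72 s, if anything falls off the work surface, if the arm or the gripper's body presses on something with over 40 N, if the wrist force passes 120 N, or if a joint passes its speed limit or range.

## Working session

There is one attempt and no reset: what is moved stays moved. The work goes in short steps, Python scripts to look and compute and a shell command to move; the robot and the scene stay as the last step left them, time stands still between calls to the robot, and variables do not carry over. Pictures are saved under pics/ and viewed, about 8 in all and at most 12, crops included, and the job is handed in when it is done.

```bash
mkdir -p pics; ls; cat > h.py <<'E'
import numpy as np, cv2
from station import ctrl
def shot(n,f):
    s=ctrl.state(); c=ctrl.read_camera(n)
    cv2.imwrite('pics/'+f,c['frame'][:,:,::-1]); np.savez('pics/'+f[:-4]+'.npz',**c,tcp=s['tcp_pos'],rot=s['eef_rot'])
    return c
def cloud(f):
    c=np.load('pics/'+f+'.npz'); z=c['range_z']; K=c['camera_matrix']
    v,u=np.indices(z.shape); P=np.stack([(u-K[0,2])/K[0,0]*z,(v-K[1,2])/K[1,1]*z,z,np.ones_like(z)],-1)
    if 'extrinsics' in c: T=c['extrinsics']
    else:
        from scipy.spatial.transform import Rotation as R
        T=np.eye(4);T[:3,:3]=R.from_rotvec(c['rot']).as_matrix();T[:3,3]=c['tcp'];T=T@c['mount']
    W=(P@T.T)[...,:3]; W[z==0]=np.nan
    return W,c['frame']
E
python3 - <<'E'
from h import *
s=ctrl.state(); print(s)
shot('top','top1.png'); shot('scene','scene1.png')
W,_=cloud('top1'); print(np.nanmin(W,(0,1)),np.nanmax(W,(0,1)))
E
```

```text
pics
{'t': 0.0, 'qpos': array([ 1.16949064,  0.59213408,  0.04830762,  1.60986959, -0.03329095,
        0.94271233, -0.03370162]), 'joint_velocities': array([ 0.00140378,  0.00034129, -0.00208318, -0.00029175, -0.00023412,
        0.00202305,  0.00131947]), 'tau': array([-4.19533462e-04, -5.48685515e+01,  1.54671013e+00, -1.98119956e+01,
        9.36042052e-03,  8.64544680e-03,  7.15982878e-06]), 'tcp_pos': array([ 0.21938986, -0.69010907,  0.23011268]), 'eef_rot': array([-2.53478274,  1.85381021,  0.00306511]), 'force': array([-0.07587369, -0.21266115, -0.33853537]), 'wrist_torque': array([-0.02889659, -0.02561421, -0.00706118]), 'grip_width': 1.0003189717772838}
[-0.05954278 -1.33241325 -0.71643889] [1.70115552 0.98052639 0.24556753]
```

View pics/top1.png

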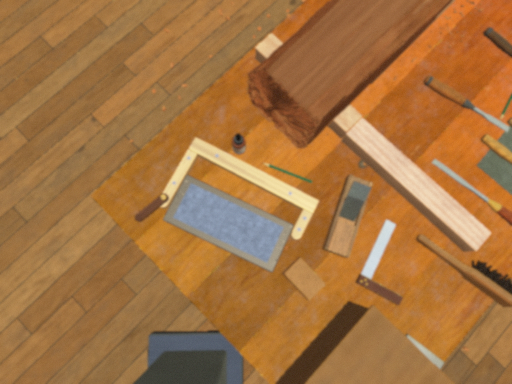

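View pics/scene1.png

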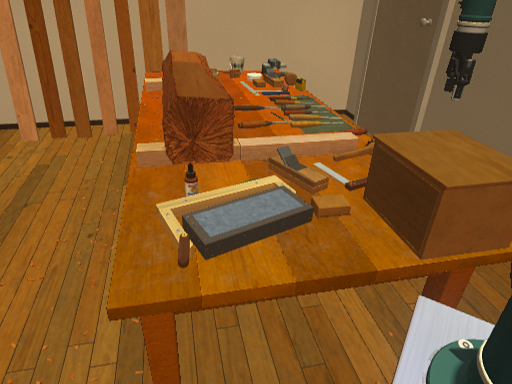

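The top view shows the plate (170–290, 178–268) partly in the cradle, with the button swung outwards at (150,207). The sanding block sits close to the plate's rear right at (305,279). Next I'll measure these.

```bash
cat >> h.py <<'E'
def rect(pts): 
    r=cv2.minAreaRect((pts[:,:2]*1000).astype(np.float32)); return np.array(r[0]),r[1],cv2.boxPoints(r)
E
python3 - <<'E'
from h import *
W,F=cloud('top1')
for (u,v) in [(228,222),(245,165),(300,222),(180,185),(150,207),(305,279),(238,142),(345,215),(288,172),(200,350),(340,350)]: print((u,v),W[v,u].round(3),F[v,u])
Z=W[...,2]
def comp(m,u,v):
    n,l=cv2.connectedComponents(m.astype(np.uint8)); return l==l[v,u]
m=comp((Z>.037)&(Z<.06),228,222); print(m.sum(),np.median(Z[m])); print(rect(W[m]))
hsv=cv2.cvtColor(F,cv2.COLOR_RGB2HSV)
m2=comp((Z>.018)&(Z<.036)&(hsv[...,2]>170)&(hsv[...,1]<140),245,165); print(m2.sum(),np.median(Z[m2]),rect(W[m2]))
m3=comp((Z>.03)&(Z<.06)&(F[...,0]<130),150,207);print(m3.sum(),rect(W[m3]))
m4=comp((Z>.02)&(Z<.04),305,279);print(m4.sum(),rect(W[m4]))
E
```

```text
(228, 222) [ 0.522 -0.156  0.047] [129 146 165]
(245, 165) [ 0.662 -0.195  0.03 ] [237 218 160]
(300, 222) [ 0.523 -0.325  0.028] [235 213 156]
(180, 185) [ 0.609 -0.043  0.046] [152 125  89]
(150, 207) [0.558 0.024 0.045] [111  73  51]
(305, 279) [ 0.391 -0.333  0.031] [186 137  80]
(238, 142) [ 0.704 -0.18   0.078] [63 64 63]
(345, 215) [ 0.539 -0.434  0.028] [89 91 79]
(288, 172) [ 0.649 -0.302  0.009] [107 117  68]
(200, 350) [ 0.113 -0.022 -0.576] [73 77 82]
(340, 350) [ 0.27  -0.37   0.184] [164 120  71]
6233 0.04634952134016512
(array([ 522.32519531, -154.99879456]), (279.537353515625, 120.01362609863281), array([[ 407.60843  , -254.87955  ],
       [ 515.7322   , -306.9614   ],
       [ 637.042    ,  -55.118042 ],
       [ 528.9182   ,   -3.0361938]], dtype=float32))
2951 0.028905377359830564 (array([ 572.74707031, -176.37863159]), (339.75762939453125, 189.76708984375), array([[ 408.7426  , -281.0889  ],
       [ 575.8935  , -370.93402 ],
       [ 736.7515  ,  -71.668365],
       [ 569.60065 ,   18.176758]], dtype=float32))
252 (array([556.49420166,  22.90293121]), (17.181034088134766, 84.19898223876953), array([[522.88745  ,  49.675167 ],
       [576.92505  , -14.895817 ],
       [590.10095  ,  -3.8693047],
       [536.06335  ,  60.70168  ]], dtype=float32))
893 (array([ 393.45080566, -330.65795898]), (83.525146484375, 55.0202751159668), array([[ 344.17355, -339.18283],
       [ 381.82974, -379.2982 ],
       [ 442.72806, -322.1331 ],
       [ 405.07187, -282.01773]], dtype=float32))
```

```bash
cat >> h.py <<'E'
from scipy.spatial.transform import Rotation as R
def comp(m,u,v):
    n,l=cv2.connectedComponents(m.astype(np.uint8)); return l==l[v,u]
def frame(o,a):
    c,s=np.cos(a),np.sin(a); return np.array(o),np.array([[c,-s],[s,c]])
def go(p,s=None):
    s=s or ctrl.state(); M=R.from_rotvec(s['eef_rot']).as_matrix()
    return (M.T@(np.array(p)-s['tcp_pos'])/.025).round(2), np.degrees(np.arctan2(M[1,0],M[0,0]))
E
python3 - <<'E'
from h import *
W,F=cloud('top1');Z=W[...,2];hsv=cv2.cvtColor(F,cv2.COLOR_RGB2HSV)
m2=comp((Z>.018)&(Z<.036)&(hsv[...,2]>170)&(hsv[...,1]<140),245,165)
P=W[m2][:,:2]; o,A=frame([.6255,-.2047],np.radians(-28.3)); ang=-28.3
for k in range(4):
    Q=(P-o)@A; s=Q[(abs(Q[:,1])<150)&(Q[:,0]>-8)&(Q[:,0]<43)]
    b=np.round(s[:,1]/.005); ys=[];mid=[]
    for i in np.unique(b):
        t=s[b==i,0]; ys.append(i*.005); mid.append((t.max()+t.min())/2)
    sl,ic=np.polyfit(ys,mid,1); ang-=np.degrees(np.arctan(sl)); 
    l=Q[(Q[:,1]>.13)&(Q[:,0]<-.01)&(Q[:,0]>-.1)]; r=Q[(Q[:,1]<-.13)&(Q[:,0]<-.01)&(Q[:,0]>-.06)]
    dy=(np.median(l[:,1])+np.median(r[:,1]))/2
    o=o+A@np.array([ic-.0175,dy]); o,A=frame(o,np.radians(ang))
print('cradle',o,ang, np.median(l[:,1])-np.median(r[:,1]),'min x',l[:,0].min(),Q[:,0].min(),Q[:,0].max())
np.savez('cradle.npz',o=o,a=np.radians(ang))
m=comp((Z>.037)&(Z<.06),228,222); c,wh,b=rect(W[m])
print('plate corners',((b/1000-o)@A*1000).round(1))
s=ctrl.state();print(s['tcp_pos'])
T=o+A@np.array([-.21,.09]); print('target',T,go([*T,.25]),(T-o))
m=(Z>.1)&(W[...,0]<.55)&(W[...,0]>0)&(W[...,1]<-.2); print('box',W[m].min(0),W[m].max(0))
E
```

```text
cradle [ 0.61609087 -0.19717492] -23.392667337034364 0.3148838089763122 min x -0.09918920518820655 -0.13113009409826415 0.05714977490071064
plate corners [[-168.4 -135.7]
 [ -48.5 -140.6]
 [ -37.2  138.7]
 [-157.1  143.6]]
[ 0.21945838 -0.6902017   0.23024003]
target [ 0.45908446 -0.03119604] (array([-22.22, -17.12,  -0.75]), np.float64(-72.3578070552509)) [-0.1570064   0.16597888]
box [ 0.19209044 -0.57521034  0.1001328 ] [ 0.34847177 -0.28745381  0.18753317]
```

```bash
python3 - <<'E'
from h import *
from scipy.optimize import minimize
W,F=cloud('top1');Z=W[...,2];hsv=cv2.cvtColor(F,cv2.COLOR_RGB2HSV)
m2=comp((Z>.018)&(Z<.036)&(hsv[...,2]>170)&(hsv[...,1]<140),245,165)
P=W[m2][:,:2]
def sd(Q):
    d=[]
    for x0,x1,y0,y1 in [(0,.035,-.17,.17),(-.075,.035,-.17,-.145),(-.12,.035,.145,.17)]:
        d.append(np.hypot(np.maximum(0,np.maximum(x0-Q[:,0],Q[:,0]-x1)),np.maximum(0,np.maximum(y0-Q[:,1],Q[:,1]-y1))))
    return np.min(d,0)
g=np.stack(np.meshgrid(np.arange(-.16,.04,.0025),np.arange(-.17,.171,.0025)),-1).reshape(-1,2); g=g[(sd(g)<1e-6)]
from scipy.spatial import cKDTree
t=cKDTree(P)
def cost(p):
    o,A=frame(p[:2],p[2]); a=sd((P-o)@A); b=np.maximum(0,t.query(g@A.T+o)[0]-.0015)
    return 1e3*(np.minimum(a,.01).mean()+np.minimum(b,.01).mean())
best=min((minimize(cost,[.6255,-.2047,np.radians(a)],method='Nelder-Mead',options=dict(initial_simplex=np.array([.6255,-.2047,np.radians(a)])+np.array([[0,0,0],[.01,0,0],[0,.01,0],[0,0,.05]]))) for a in(-30,-28,-26,-24)),key=lambda r:r.fun)
o,A=frame(best.x[:2],best.x[2]); print(best.fun,best.x,np.degrees(best.x[2])); np.savez('cradle.npz',o=o,a=best.x[2])
m=comp((Z>.037)&(Z<.06),228,222); c,wh,b=rect(W[m]); print(((b/1000-o)@A*1000).round(1))
Q=(P-o)@A; print(Q.min(0),Q.max(0))
for n,p in (('sand',(.4051,-.2820)),('oil',(.704,-.18)),('btn',(.5234,.0498))): print(n,(np.array(p)-o)@A)
T=o+A@np.array([-.21,.09]); print('target',T,go([*T,.25]),)
E
```

```text
0.1830525946045689 [ 0.62402978 -0.20461305 -0.48596736] -27.843878584337634
[[-167.9 -145.5]
 [ -48.  -141.1]
 [ -58.3  138.3]
 [-178.2  133.8]]
[-0.15231333 -0.16946872] [0.03692539 0.1713107 ]
sand [-0.15743821 -0.17068157]
oil [0.05921568 0.05911464]
btn [-0.20780638  0.17795747]
target [ 0.48037859 -0.0269495 ] (array([-22.12, -17.99,  -0.75]), np.float64(-72.3578070552509))
```

```bash
python3 -m pendant '[{"fingers":0,"tz":-2},{"fingers":0,"tz":-2,"tx":-22.1,"ty":-18,"turn":-5.57},{"fingers":0,"tz":-2,"tx":-22.1,"ty":-18,"turn":-5.57},{"fingers":0,"tz":-2,"tx":-22.1,"ty":-18,"turn":-5.57},{"fingers":0,"tz":-2,"tx":-22.1,"ty":-18,"turn":-5.57}]'
python3 - <<'E'
from h import *
c=np.load('cradle.npz');o,A=frame(c['o'],c['a'])
T=o+A@np.array([-.215,.11]); print(go([*T,.25]))
E
```

```text
(array([-22.82, -18.42,  -0.74]), np.float64(-72.3578070552509))$[0]: bad value
```

```bash
python3 -m pendant '[{"fingers":0.0,"tx":0.0,"ty":0.0,"tz":-2.0,"turn":0.0},{"fingers":0.0,"tz":-2.0,"tx":-22.1,"ty":-18.0,"turn":-5.57},{"fingers":0.0,"tz":-2.0,"tx":-22.1,"ty":-18.0,"turn":-5.57},{"fingers":0.0,"tz":-2.0,"tx":-22.1,"ty":-18.0,"turn":-5.57},{"fingers":0.0,"tz":-2.0,"tx":-22.1,"ty":-18.0,"turn":-5.57}]'
python3 - <<'E'
from h import *
c=np.load('cradle.npz');o,A=frame(c['o'],c['a'])
T=o+A@np.array([-.215,.11]); print(go([*T,.25]))
E
```

```text
t: 0.72
tcp_pos: [0.3118, -0.4561, 0.2811]
eef_rot: [-3.041, 0.787, 0.0]
force: [1.0, -0.6, 0.7]
grip_width: 0.003
(array([ -2.65, -19.08,   1.25]), np.float64(-29.03610599128824))
```

```bash
python3 -m pendant '[{"fingers":0,"tx":-2.65,"ty":-19.1,"tz":0,"turn":-0.15},{"fingers":0,"tx":-2.65,"ty":-19.1,"tz":0,"turn":-0.15},{"fingers":0,"tx":-2.65,"ty":-19.1,"tz":0,"turn":-0.15},{"fingers":0,"tx":-2.65,"ty":-19.1,"tz":0,"turn":-0.15},{"fingers":0,"tx":-2.65,"ty":-19.1,"tz":0,"turn":-0.15}]'
cat >> h.py <<'E'
c=np.load('cradle.npz');o,A=frame(c['o'],c['a']); CA=np.degrees(c['a'])
def crad(p): return ((np.array(p)[:2]-o)@A*1000).round(1)
def rep(x,y,z):
    s=ctrl.state(); T=o+A@np.array([x,y])/1000; print('t',round(s['t'],2),'tcp cradle',crad(s['tcp_pos']),'z',s['tcp_pos'][2].round(4),'F',(A.T@s['force'][:2]).round(1),s['force'][2].round(1)); g,yaw=go([*T,z/1000],s); print('go',g,'turn',((yaw-CA)/8).round(2))
E
python3 -c "
from h import *
rep(-215,110,50)"
```

```text
t: 1.35
tcp_pos: [0.4261, -0.1657, 0.2813]
eef_rot: [3.047, -0.766, 0.0]
force: [1.1, -0.3, -0.4]
grip_width: -0.0
t 1.35 tcp cradle [-193.2  -58. ] z 0.2813 F [1.1 0.2] -0.4
go [-0.92 -6.72  9.25] turn -0.05
```

```bash
python3 -m pendant '[{"fingers":0,"tx":-0.92,"ty":-7,"tz":4,"turn":-0.05},{"fingers":0,"tx":-0.92,"ty":-7,"tz":8,"turn":-0.05},{"fingers":0,"tx":-0.92,"ty":-7,"tz":10.6,"turn":-0.05},{"fingers":0,"tx":-0.92,"ty":-7,"tz":10.6,"turn":-0.05},{"fingers":0,"tx":-0.92,"ty":-7,"tz":10.6,"turn":-0.05}]'
python3 -c "
from h import *
shot('scene','scene2.png'); shot('top','top2.png')
a=cv2.imread('pics/scene2.png')[150:300,130:340]; b=cv2.imread('pics/top2.png')[120:300,120:330]
cv2.imwrite('pics/c2.png',np.hstack([cv2.resize(a,(400,300)),cv2.resize(b,(400,300))]))
rep(-198,120,14)"
```

```text
t: 1.98
tcp_pos: [0.4866, -0.0078, 0.028]
eef_rot: [-3.049, 0.755, -0.001]
force: [1.4, 0.5, 0.8]
grip_width: -0.0
t 2.08 tcp cradle [-218.   111.4] z 0.0238 F [-0.  -0.4] 0.2
go [ 0.81 -0.34  0.38] turn 0.06
```

View pics/c2.png

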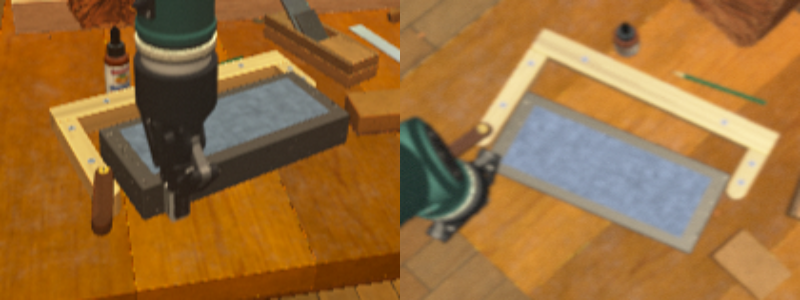

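The picture shows the gripper closed and upright behind the plate's rear left corner, clear of the button. Now I'll make contact.

```bash
python3 -m pendant '[{"fingers":0,"tx":0.5,"ty":-0.34,"tz":0.3,"turn":0.06},{"fingers":0,"tx":0.7,"ty":-0.34,"tz":0.36,"turn":0.06},{"fingers":0,"tx":0.8,"ty":-0.34,"tz":0.36,"turn":0.06},{"fingers":0,"tx":0.85,"ty":-0.34,"tz":0.36,"turn":0.06},{"fingers":0,"tx":0.9,"ty":-0.34,"tz":0.36,"turn":0.06}]'
python3 -c "
from h import *
rep(-190,120,14)"
```

```text
t: 2.7
tcp_pos: [0.5091, -0.0119, 0.0216]
eef_rot: [3.046, -0.768, -0.001]
force: [-2.4, 0.4, 0.4]
grip_width: -0.0
t 2.7 tcp cradle [-191.6  116.7] z 0.0216 F [-2.3 -0.8] 0.4
go [ 0.06 -0.13  0.3 ] turn -0.06
```

```bash
python3 -m pendant '[{"fingers":0,"tx":-0.16,"ty":-0.1,"tz":0,"turn":0},{"fingers":0,"tx":-0.16,"ty":-0.1,"tz":0.3,"turn":0},{"fingers":0,"tx":-0.16,"ty":-0.1,"tz":0.3,"turn":0},{"fingers":0,"tx":0,"ty":-0.1,"tz":0.3,"turn":0}]'
python3 -c "
from h import *
rep(-190,120,14)"
python3 -m pendant '[{"fingers":0,"tx":0.04,"ty":0,"tz":0,"turn":0},{"fingers":0,"tx":0.08,"ty":0,"tz":0,"turn":0}]'
python3 -c "
from h import *
rep(-190,120,14)"
```

```text
t: 3.2
tcp_pos: [0.5106, -0.009, 0.013]
eef_rot: [3.046, -0.766, -0.002]
force: [-5.3, 6.0, 0.2]
grip_width: 0.003
t 3.2 tcp cradle [-191.7  120. ] z 0.013 F [-7.5  2.9] 0.2
go [ 0.07 -0.   -0.04] turn -0.05
t: 3.45
tcp_pos: [0.5104, -0.009, 0.013]
eef_rot: [3.047, -0.765, -0.007]
force: [-5.5, 5.1, 2.3]
grip_width: 0.003
t 3.45 tcp cradle [-191.8  119.9] z 0.013 F [-7.2  2. ] 2.3
go [ 0.07 -0.   -0.04] turn -0.04
```

```bash
python3 -m pendant '[{"fingers":0,"tx":0.04,"ty":0,"tz":-0.01,"turn":0},{"fingers":0,"tx":0.08,"ty":0,"tz":-0.02,"turn":0},{"fingers":0,"tx":0.12,"ty":0,"tz":-0.03,"turn":0}]'
python3 -c "
from h import *
rep(-190,120,14)"
```

```text
t: 3.82
tcp_pos: [0.5104, -0.0091, 0.0132]
eef_rot: [3.047, -0.762, -0.014]
force: [-7.6, 7.0, -1.7]
grip_width: -0.001
t 3.83 tcp cradle [-191.8  119.8] z 0.0132 F [-10.    2.6] -1.7
go [ 0.07 -0.01 -0.03] turn -0.03
```

```bash
python3 -m pendant '[{"fingers":0,"tx":0.08,"ty":0,"tz":-0.02,"turn":0},{"fingers":0,"tx":0.16,"ty":0,"tz":-0.04,"turn":0},{"fingers":0,"tx":0.2,"ty":0,"tz":-0.05,"turn":0}]'
python3 -c "
from h import *
rep(-190,120,14)"
```

```text
t: 4.2
tcp_pos: [0.511, -0.0097, 0.0136]
eef_rot: [3.048, -0.759, -0.024]
force: [-12.1, 11.1, -3.8]
grip_width: -0.003
t 4.2 tcp cradle [-191.   119.6] z 0.0136 F [-15.9   4.1] -3.8
go [ 0.04 -0.02 -0.02] turn -0.01
```

```bash
python3 -m pendant '[{"fingers":0,"tx":0.04,"ty":-0.02,"tz":-0.01,"turn":0},{"fingers":0,"tx":0.08,"ty":-0.04,"tz":-0.01,"turn":0},{"fingers":0,"tx":0.12,"ty":-0.06,"tz":-0.01,"turn":0}]'
python3 -c "
from h import *
rep(-190,120,14)"
```

```text
t: 4.58
tcp_pos: [0.5137, -0.0106, 0.0137]
eef_rot: [3.046, -0.76, -0.026]
force: [-12.8, 9.8, -4.1]
grip_width: -0.001
t 4.58 tcp cradle [-188.2  120.1] z 0.0137 F [-15.9   2.7] -4.1
go [-0.07  0.   -0.01] turn -0.02
```

```bash
python3 -m pendant '[{"fingers":0,"tx":0.06,"ty":-0.01,"tz":0,"turn":0},{"fingers":0,"tx":0.12,"ty":-0.02,"tz":0,"turn":0},{"fingers":0,"tx":0.18,"ty":-0.03,"tz":0,"turn":0},{"fingers":0,"tx":0.25,"ty":-0.04,"tz":-0.01,"turn":0},{"fingers":0,"tx":0.32,"ty":-0.05,"tz":-0.01,"turn":0}]'
python3 -c "
from h import *
rep(-174,120,14)"
```

```text
t: 5.2
tcp_pos: [0.5218, -0.013, 0.0138]
eef_rot: [3.046, -0.76, -0.025]
force: [-10.9, 9.8, -4.9]
grip_width: -0.002
t 5.2 tcp cradle [-179.8  121.7] z 0.0138 F [-14.2   3.6] -4.9
go [ 0.23  0.07 -0.01] turn -0.02
```

```bash
python3 -m pendant '[{"fingers":0,"tx":0.08,"ty":0.02,"tz":0,"turn":0},{"fingers":0,"tx":0.16,"ty":0.02,"tz":0,"turn":0},{"fingers":0,"tx":0.24,"ty":0.02,"tz":0,"turn":0},{"fingers":0,"tx":-0.8,"ty":0.02,"tz":0,"turn":0},{"fingers":0,"tx":-0.8,"ty":0.02,"tz":0,"turn":0}]'
python3 -c "
from h import *
rep(-192,-120,14)"
```

```text
t: 5.82
tcp_pos: [0.5116, -0.0071, 0.0158]
eef_rot: [3.047, -0.764, -0.002]
force: [0.4, 0.3, 0.0]
grip_width: -0.005
t 5.83 tcp cradle [-191.6  122.2] z 0.0158 F [0.3 0.4] 0.0
go [0.04 9.69 0.08] turn -0.04
```

```bash
python3 -m pendant '[{"fingers":0,"tx":-0.1,"ty":2.5,"tz":0.08,"turn":-0.03},{"fingers":0,"tx":-0.1,"ty":5,"tz":0.08,"turn":-0.03},{"fingers":0,"tx":-0.05,"ty":7.5,"tz":0.08,"turn":-0.03},{"fingers":0,"tx":0.0,"ty":9.7,"tz":0.08,"turn":-0.03},{"fingers":0,"tx":0.0,"ty":9.7,"tz":0.08,"turn":-0.03}]'
python3 -c "
from h import *
shot('top','top3.png');rep(-182,-120,14)
W,F=cloud('top3');Z=W[...,2];m=comp((Z>.037)&(Z<.06),228,210);print(rect(W[m])[1],[crad(b/1000) for b in rect(W[m])[2]])"
```

```text
t: 6.45
tcp_pos: [0.3959, -0.2285, 0.014]
eef_rot: [3.039, -0.779, 0.001]
force: [0.3, -0.4, -0.4]
grip_width: -0.001
t 6.5 tcp cradle [-189.9 -124.1] z 0.0141 F [ 0.2 -0.2] -0.4
go [ 0.31 -0.17  0.  ] turn -0.08
(280.03955078125, 120.18177032470703) [array([-168. , -141.8]), array([ -47.8, -144.5]), array([-41.6, 135.4]), array([-161.7,  138.1])]
```

```bash
python3 -m pendant '[{"fingers":0,"tx":0.3,"ty":-0.1,"tz":0,"turn":-0.06},{"fingers":0,"tx":0.45,"ty":-0.1,"tz":-0.02,"turn":-0.06},{"fingers":0,"tx":0.55,"ty":-0.1,"tz":-0.03,"turn":-0.06},{"fingers":0,"tx":0.65,"ty":-0.1,"tz":-0.05,"turn":-0.06},{"fingers":0,"tx":0.7,"ty":-0.1,"tz":-0.06,"turn":-0.06}]'
python3 -c "
from h import *
rep(-165,-122,14)"
```

```text
t: 7.12
tcp_pos: [0.4091, -0.2227, 0.0144]
eef_rot: [-3.051, 0.741, 0.02]
force: [-8.5, 6.6, -0.6]
grip_width: -0.002
t 7.12 tcp cradle [-181.7 -116.4] z 0.0144 F [-10.6   1.8] -0.6
go [0.66 0.23 0.01] turn 0.07
```

```bash
python3 -m pendant '[{"fingers":0,"tx":0.06,"ty":0.05,"tz":-0.02,"turn":0},{"fingers":0,"tx":0.12,"ty":0.1,"tz":-0.04,"turn":0},{"fingers":0,"tx":0.18,"ty":0.15,"tz":-0.05,"turn":0},{"fingers":0,"tx":0.22,"ty":0.2,"tz":-0.06,"turn":0}]'
python3 -c "
from h import *
rep(-165,-122,14)"
```

```text
t: 7.62
tcp_pos: [0.4087, -0.2263, 0.0152]
eef_rot: [-3.05, 0.737, 0.029]
force: [-9.9, 11.5, -2.1]
grip_width: 0.002
t 7.62 tcp cradle [-180.3 -119.8] z 0.0152 F [-14.1   5.5] -2.1
go [0.61 0.1  0.04] turn 0.09
```

```bash
python3 -m pendant '[{"fingers":0,"tx":0.05,"ty":0,"tz":0,"turn":0},{"fingers":0,"tx":0.1,"ty":0,"tz":0,"turn":0},{"fingers":0,"tx":0.16,"ty":0,"tz":0,"turn":0},{"fingers":0,"tx":0.22,"ty":0,"tz":0,"turn":0}]'
python3 -c "
from h import *
rep(-165,-122,14)"
```

```text
t: 8.12
tcp_pos: [0.4104, -0.2288, 0.0152]
eef_rot: [-3.051, 0.739, 0.038]
force: [-14.4, 12.8, 4.7]
grip_width: -0.003
t 8.12 tcp cradle [-177.5 -121.2] z 0.0152 F [-18.7   4.6] 4.7
go [0.5  0.04 0.04] turn 0.08
```

```bash
python3 -m pendant '[{"fingers":0,"tx":0.02,"ty":0,"tz":-0.1,"turn":0},{"fingers":0,"tx":0.06,"ty":0,"tz":-0.16,"turn":0},{"fingers":0,"tx":0.12,"ty":0,"tz":-0.2,"turn":0}]'
python3 -c "
from h import *
rep(-165,-122,14)"
```

```text
t: 8.5
tcp_pos: [0.4136, -0.2329, 0.0197]
eef_rot: [-3.052, 0.744, 0.037]
force: [-11.8, 5.5, -4.8]
grip_width: 0.001
t 8.5 tcp cradle [-172.9 -123.3] z 0.0197 F [-13.   -0.6] -4.8
go [ 0.32 -0.05  0.22] turn 0.06
```

```bash
python3 -m pendant '[{"fingers":0,"tx":0.06,"ty":0,"tz":-0.01,"turn":0},{"fingers":0,"tx":0.12,"ty":0,"tz":-0.02,"turn":0},{"fingers":0,"tx":0.19,"ty":0,"tz":-0.03,"turn":0},{"fingers":0,"tx":0.26,"ty":0,"tz":-0.04,"turn":0},{"fingers":0,"tx":0.33,"ty":0,"tz":-0.05,"turn":0}]'
python3 -c "
from h import *
rep(-165,-122,14)"
```

```text
t: 9.12
tcp_pos: [0.4192, -0.2375, 0.0206]
eef_rot: [3.05, -0.745, -0.042]
force: [-14.6, 5.0, -5.8]
grip_width: -0.002
t 9.12 tcp cradle [-165.8 -124.7] z 0.0206 F [-15.2  -2.4] -5.8
go [ 0.04 -0.11  0.26] turn 0.05
```

```bash
python3 -m pendant '[{"fingers":0,"tx":0.06,"ty":0,"tz":-0.01,"turn":0},{"fingers":0,"tx":-1.3,"ty":0,"tz":0,"turn":0},{"fingers":0,"tx":-1.6,"ty":-2,"tz":0.1,"turn":0},{"fingers":0,"tx":-1.6,"ty":-4.5,"tz":0.2,"turn":0.06},{"fingers":0,"tx":-1.6,"ty":-7,"tz":0.2,"turn":0.06}]'
python3 -c "
from h import *
rep(-189,120,14)"
```

```text
t: 9.75
tcp_pos: [0.48, -0.0654, 0.0181]
eef_rot: [-3.048, 0.758, -0.003]
force: [1.3, 0.7, 0.7]
grip_width: 0.0
t 9.75 tcp cradle [-192.3   55.9] z 0.0181 F [0.8 1.3] 0.7
go [ 0.13 -2.57  0.17] turn -0.01
```

```bash
python3 -m pendant '[{"fingers":0,"tx":0.1,"ty":-2.4,"tz":0.1,"turn":0},{"fingers":0,"tx":0.1,"ty":-2.4,"tz":0.1,"turn":0}]'
python3 -c "
from h import *
shot('top','top4.png');rep(-176,120,14)
W,F=cloud('top4');Z=W[...,2];m=comp((Z>.037)&(Z<.06),235,210);print(rect(W[m])[1],[crad(b/1000) for b in rect(W[m])[2]])"
```

```text
t: 10.0
tcp_pos: [0.5138, -0.0077, 0.0162]
eef_rot: [-3.045, 0.74, -0.01]
force: [-0.6, -0.6, -0.2]
grip_width: -0.001
t 10.05 tcp cradle [-190.1  117.9] z 0.0159 F [-0.8 -0.7] 0.0
go [ 0.56 -0.08  0.08] turn 0.04
(280.10498046875, 120.28529357910156) [array([-149. , -147.6]), array([ -28.9, -141.9]), array([-42.1, 137.9]), array([-162.2,  132.2])]
```

```bash
python3 -m pendant '[{"fingers":0,"tx":0.4,"ty":-0.08,"tz":0.05,"turn":0},{"fingers":0,"tx":0.6,"ty":-0.08,"tz":0.05,"turn":0},{"fingers":0,"tx":0.75,"ty":-0.15,"tz":0.03,"turn":0},{"fingers":0,"tx":0.87,"ty":-0.25,"tz":0,"turn":0},{"fingers":0,"tx":0.95,"ty":-0.3,"tz":-0.03,"turn":0}]'
python3 -c "
from h import *
rep(-155,120,14)"
```

```text
t: 10.68
tcp_pos: [0.5214, -0.0231, 0.0145]
eef_rot: [3.039, -0.762, -0.03]
force: [-13.5, 1.8, -1.3]
grip_width: 0.0
t 10.68 tcp cradle [-175.6  112.6] z 0.0145 F [-12.7  -4.7] -1.3
go [ 0.82 -0.3   0.  ] turn -0.04
```

```bash
python3 -m pendant '[{"fingers":0,"tx":0.06,"ty":-0.03,"tz":-0.02,"turn":0},{"fingers":0,"tx":0.12,"ty":-0.06,"tz":-0.04,"turn":0},{"fingers":0,"tx":0.18,"ty":-0.09,"tz":-0.06,"turn":0},{"fingers":0,"tx":0.24,"ty":-0.1,"tz":-0.07,"turn":0},{"fingers":0,"tx":0.3,"ty":-0.11,"tz":-0.08,"turn":0}]'
python3 -c "
from h import *
rep(-155,120,14)"
```

```text
t: 11.3
tcp_pos: [0.5281, -0.0231, 0.0156]
eef_rot: [3.04, -0.761, -0.034]
force: [-12.0, 5.5, -4.8]
grip_width: -0.001
t 11.3 tcp cradle [-169.6  115.7] z 0.0156 F [-13.2  -0.7] -4.8
go [ 0.58 -0.18  0.05] turn -0.03
```

```bash
python3 -m pendant '[{"fingers":0,"tx":0.08,"ty":-0.05,"tz":-0.01,"turn":0},{"fingers":0,"tx":0.16,"ty":-0.1,"tz":-0.01,"turn":0},{"fingers":0,"tx":0.24,"ty":-0.15,"tz":-0.02,"turn":0},{"fingers":0,"tx":0.32,"ty":-0.2,"tz":-0.02,"turn":0},{"fingers":0,"tx":0.4,"ty":-0.25,"tz":-0.02,"turn":0}]'
python3 -c "
from h import *
rep(-155,120,14)"
```

```text
t: 11.92
tcp_pos: [0.5384, -0.0237, 0.0159]
eef_rot: [3.037, -0.762, -0.038]
force: [-14.5, 2.0, -2.5]
grip_width: -0.002
t 11.93 tcp cradle [-160.2  120. ] z 0.0159 F [-13.8  -5. ] -2.5
go [ 0.21 -0.    0.07] turn -0.04
```

```bash
python3 -m pendant '[{"fingers":0,"tx":0.08,"ty":-0.02,"tz":-0.02,"turn":0},{"fingers":0,"tx":0.16,"ty":-0.04,"tz":-0.03,"turn":0},{"fingers":0,"tx":0.2,"ty":-0.05,"tz":-0.03,"turn":0},{"fingers":0,"tx":-1.1,"ty":-0.05,"tz":0,"turn":0},{"fingers":0,"tx":-1.3,"ty":1,"tz":0,"turn":-0.02}]'
python3 -c "
from h import *
rep(-178,-120,14)"
```

```text
t: 12.55
tcp_pos: [0.5104, -0.0268, 0.0187]
eef_rot: [-3.049, 0.751, 0.002]
force: [0.1, -0.1, 0.0]
grip_width: 0.003
t 12.55 tcp cradle [-183.5  104.2] z 0.0187 F [0.1 0. ] 0.0
go [0.19 8.97 0.18] turn 0.02
```

```bash
python3 -m pendant '[{"fingers":0,"tx":0,"ty":2.5,"tz":0.15,"turn":0.02},{"fingers":0,"tx":0.05,"ty":5,"tz":0.2,"turn":0.02},{"fingers":0,"tx":0.15,"ty":7.5,"tz":0.2,"turn":0.02},{"fingers":0,"tx":0.2,"ty":9,"tz":0.2,"turn":0.02},{"fingers":0,"tx":0.2,"ty":9,"tz":0.2,"turn":0.02}]'
cat >> h.py <<'E'
def look(f,u=240,v=205):
    shot('top',f+'.png'); W,F=cloud(f);Z=W[...,2];m=comp((Z>.037)&(Z<.06),u,v); r=rect(W[m]); print([round(x) for x in r[1]],sorted([crad(b/1000).tolist() for b in r[2]]))
E
python3 -c "
from h import *
look('top5');rep(-163,-120,14)"
```

```text
t: 13.18
tcp_pos: [0.4077, -0.2353, 0.0139]
eef_rot: [3.041, -0.777, -0.002]
force: [0.4, 0.7, -0.3]
grip_width: -0.001
[280, 120] [[-151.7, -138.8], [-139.9, 140.8], [-31.7, -143.8], [-20.0, 135.7]]
t 13.22 tcp cradle [-176.5 -125.2] z 0.014 F [0.7 1.6] 0.5
go [ 0.54 -0.21 -0.  ] turn -0.07
```

```bash
python3 -m pendant '[{"fingers":0,"tx":0.4,"ty":-0.05,"tz":0,"turn":-0.04},{"fingers":0,"tx":0.6,"ty":-0.05,"tz":-0.02,"turn":-0.04},{"fingers":0,"tx":0.75,"ty":-0.05,"tz":-0.05,"turn":-0.04},{"fingers":0,"tx":0.85,"ty":-0.05,"tz":-0.09,"turn":-0.04},{"fingers":0,"tx":0.93,"ty":-0.05,"tz":-0.13,"turn":-0.04}]'
python3 -c "
from h import *
rep(-142,-120,14)"
```

```text
t: 13.85
tcp_pos: [0.4223, -0.2335, 0.015]
eef_rot: [-3.05, 0.747, 0.033]
force: [-11.0, 6.7, -3.6]
grip_width: 0.002
t 13.85 tcp cradle [-164.9 -119.8] z 0.015 F [-12.9   0.8] -3.6
go [0.91 0.01 0.02] turn 0.04
```

```bash
python3 -m pendant '[{"fingers":0,"tx":0.06,"ty":0,"tz":-0.04,"turn":0},{"fingers":0,"tx":0.12,"ty":0,"tz":-0.08,"turn":0},{"fingers":0,"tx":0.18,"ty":0,"tz":-0.11,"turn":0},{"fingers":0,"tx":0.25,"ty":0,"tz":-0.13,"turn":0},{"fingers":0,"tx":0.32,"ty":0,"tz":-0.14,"turn":0}]'
python3 -c "
from h import *
rep(-142,-120,14)"
```

```text
t: 14.48
tcp_pos: [0.427, -0.2381, 0.0181]
eef_rot: [3.05, -0.75, -0.04]
force: [-13.4, 6.4, -3.9]
grip_width: 0.007
t 14.47 tcp cradle [-158.6 -121.7] z 0.0181 F [-14.9  -0.6] -3.9
go [ 0.67 -0.07  0.15] turn 0.03
```

```bash
python3 -m pendant '[{"fingers":0,"tx":0.08,"ty":-0.01,"tz":-0.02,"turn":0},{"fingers":0,"tx":0.16,"ty":-0.02,"tz":-0.04,"turn":0},{"fingers":0,"tx":0.24,"ty":-0.03,"tz":-0.06,"turn":0},{"fingers":0,"tx":0.32,"ty":-0.04,"tz":-0.08,"turn":0},{"fingers":0,"tx":0.4,"ty":-0.05,"tz":-0.09,"turn":0}]'
python3 -c "
from h import *
rep(-142,-120,14)"
```

```text
t: 15.1
tcp_pos: [0.4345, -0.2426, 0.02]
eef_rot: [3.048, -0.751, -0.046]
force: [-16.3, 4.2, -4.4]
grip_width: -0.001
t 15.1 tcp cradle [-149.9 -122.1] z 0.02 F [-16.4  -3.9] -4.4
go [ 0.32 -0.09  0.23] turn 0.02
```

```bash
python3 -m pendant '[{"fingers":0,"tx":0.08,"ty":0,"tz":-0.02,"turn":0},{"fingers":0,"tx":0.15,"ty":0,"tz":-0.03,"turn":0},{"fingers":0,"tx":0.22,"ty":0,"tz":-0.04,"turn":0},{"fingers":0,"tx":-1.2,"ty":0,"tz":0,"turn":0},{"fingers":0,"tx":-1.5,"ty":-2,"tz":0.1,"turn":0}]'
python3 -c "
from h import *
rep(-168,120,14)"
```

```text
t: 15.72
tcp_pos: [0.4353, -0.1862, 0.02]
eef_rot: [3.046, -0.76, -0.006]
force: [1.0, 0.0, 0.7]
grip_width: -0.0
t 15.72 tcp cradle [-175.5  -71.9] z 0.02 F [0.9 0.5] 0.7
go [ 0.27 -7.68  0.21] turn -0.02
```

```bash
python3 -m pendant '[{"fingers":0,"tx":0.1,"ty":-2.5,"tz":0.15,"turn":0},{"fingers":0,"tx":0.15,"ty":-5,"tz":0.2,"turn":0},{"fingers":0,"tx":0.15,"ty":-7.5,"tz":0.2,"turn":0},{"fingers":0,"tx":0.15,"ty":-7.5,"tz":0.2,"turn":0}]'
python3 -c "
from h import *
look('top6',245,200);rep(-154,120,14)"
```

```text
t: 16.23
tcp_pos: [0.5347, -0.0108, 0.0161]
eef_rot: [-3.047, 0.73, -0.009]
force: [-0.3, -0.7, -0.2]
grip_width: -0.001
[280, 120] [[-139.8, 136.2], [-129.3, -143.4], [-19.6, 140.7], [-9.1, -138.9]]
t 16.27 tcp cradle [-169.9  124.7] z 0.0157 F [ 0.1 -1.3] 0.3
go [0.63 0.2  0.07] turn 0.08
```

```bash
python3 -m pendant '[{"fingers":0,"tx":0.4,"ty":0,"tz":0.05,"turn":0.04},{"fingers":0,"tx":0.65,"ty":-0.03,"tz":0.05,"turn":0.04},{"fingers":0,"tx":0.8,"ty":-0.1,"tz":0.03,"turn":0.04},{"fingers":0,"tx":0.94,"ty":-0.18,"tz":0,"turn":0.04},{"fingers":0,"tx":1.04,"ty":-0.22,"tz":-0.04,"turn":0.04}]'
python3 -c "
from h import *
rep(-137,120,14)"
```

```text
t: 16.9
tcp_pos: [0.5433, -0.0295, 0.0142]
eef_rot: [3.039, -0.762, -0.032]
force: [-13.3, 3.2, -1.6]
grip_width: -0.003
t 16.9 tcp cradle [-153.2  117.1] z 0.0142 F [-13.3  -3.4] -1.6
go [ 0.65 -0.12 -0.  ] turn -0.04
```

```bash
python3 -m pendant '[{"fingers":0,"tx":0.06,"ty":-0.02,"tz":-0.02,"turn":0},{"fingers":0,"tx":0.13,"ty":-0.04,"tz":-0.04,"turn":0},{"fingers":0,"tx":0.2,"ty":-0.06,"tz":-0.06,"turn":0},{"fingers":0,"tx":0.28,"ty":-0.08,"tz":-0.07,"turn":0},{"fingers":0,"tx":0.36,"ty":-0.1,"tz":-0.08,"turn":0}]'
python3 -c "
from h import *
rep(-137,120,14)"
```

```text
t: 17.52
tcp_pos: [0.5518, -0.0302, 0.0153]
eef_rot: [3.041, -0.761, -0.034]
force: [-12.3, 4.9, -5.1]
grip_width: 0.001
t 17.52 tcp cradle [-145.4  120.5] z 0.0153 F [-13.2  -1.4] -5.1
go [0.34 0.02 0.05] turn -0.03
```

```bash
python3 -m pendant '[{"fingers":0,"tx":0.08,"ty":-0.01,"tz":0,"turn":0},{"fingers":0,"tx":0.15,"ty":-0.02,"tz":-0.01,"turn":0},{"fingers":0,"tx":0.22,"ty":-0.03,"tz":-0.01,"turn":0},{"fingers":0,"tx":0.29,"ty":-0.03,"tz":-0.01,"turn":0}]'
python3 -c "
from h import *
rep(-137,120,14)"
python3 -m pendant '[{"fingers":0,"tx":-1.2,"ty":0,"tz":0,"turn":0},{"fingers":0,"tx":-1.5,"ty":2,"tz":0.1,"turn":0},{"fingers":0,"tx":-1.5,"ty":4.5,"tz":0.1,"turn":0},{"fingers":0,"tx":-1.4,"ty":7,"tz":0.1,"turn":0},{"fingers":0,"tx":-1.3,"ty":9.5,"tz":0.1,"turn":0}]'
python3 -c "
from h import *
look('top7',245,200);rep(-143,-120,14)"
```

```text
t: 18.02
tcp_pos: [0.559, -0.0315, 0.0155]
eef_rot: [3.043, -0.76, -0.033]
force: [-11.5, 7.0, -4.2]
grip_width: 0.003
t 18.02 tcp cradle [-138.4  122.7] z 0.0155 F [-13.4   0.8] -4.2
go [0.06 0.11 0.06] turn -0.03
t: 18.65
tcp_pos: [0.4293, -0.23, 0.0161]
eef_rot: [3.047, -0.764, 0.001]
force: [1.7, -1.1, 0.6]
grip_width: 0.004
[280, 120] [[-130.8, -138.0], [-123.6, 141.9], [-10.6, -141.1], [-3.4, 138.8]]
t 18.7 tcp cradle [-162.2 -126.6] z 0.0158 F [-1.7 -5.9] 0.0
go [ 0.76 -0.28  0.07] turn -0.16
```

```bash
python3 -m pendant '[{"fingers":0,"tx":0.4,"ty":-0.15,"tz":0,"turn":-0.04},{"fingers":0,"tx":0.7,"ty":-0.15,"tz":0,"turn":-0.04},{"fingers":0,"tx":0.87,"ty":-0.15,"tz":-0.03,"turn":-0.04},{"fingers":0,"tx":1.0,"ty":-0.15,"tz":-0.08,"turn":-0.04},{"fingers":0,"tx":1.12,"ty":-0.15,"tz":-0.12,"turn":-0.04}]'
python3 -c "
from h import *
rep(-134,-120,14)"
```

```text
t: 19.32
tcp_pos: [0.4472, -0.2316, 0.0169]
eef_rot: [-3.051, 0.748, 0.034]
force: [-12.6, 6.8, -5.2]
grip_width: 0.001
t 19.32 tcp cradle [-143.8 -106.4] z 0.0169 F [-14.3   0.1] -5.2
go [0.39 0.54 0.11] turn 0.04
```

```bash
python3 -m pendant '[{"fingers":0,"tx":0.06,"ty":0.1,"tz":-0.03,"turn":0},{"fingers":0,"tx":0.12,"ty":0.2,"tz":-0.06,"turn":0},{"fingers":0,"tx":0.18,"ty":0.3,"tz":-0.08,"turn":0},{"fingers":0,"tx":0.24,"ty":0.35,"tz":-0.09,"turn":0}]'
python3 -c "
from h import *
rep(-134,-120,14)"
```

```text
t: 19.82
tcp_pos: [0.4491, -0.2391, 0.019]
eef_rot: [-3.049, 0.742, 0.033]
force: [-9.8, 10.7, -3.3]
grip_width: 0.004
t 19.82 tcp cradle [-138.6 -112.2] z 0.019 F [-13.6   4.9] -3.3
go [0.19 0.31 0.2 ] turn 0.06
```

```bash
python3 -m pendant '[{"fingers":0,"tx":0.05,"ty":0,"tz":-0.01,"turn":0},{"fingers":0,"tx":0.1,"ty":0,"tz":-0.02,"turn":0},{"fingers":0,"tx":0.15,"ty":0,"tz":-0.03,"turn":0}]'
python3 -c "
from h import *
rep(-134,-120,14)"
```

```text
t: 20.2
tcp_pos: [0.4512, -0.2418, 0.0194]
eef_rot: [-3.05, 0.744, 0.036]
force: [-11.3, 8.1, -5.1]
grip_width: -0.001
t 20.2 tcp cradle [-135.5 -113.6] z 0.0194 F [-13.8   1.9] -5.1
go [0.06 0.26 0.21] turn 0.05
```

```bash
python3 -m pendant '[{"fingers":0,"tx":0.05,"ty":0,"tz":-0.01,"turn":0},{"fingers":0,"tx":-1.2,"ty":0,"tz":0,"turn":0},{"fingers":0,"tx":-1.4,"ty":-2,"tz":0.15,"turn":0},{"fingers":0,"tx":-1.4,"ty":-4.5,"tz":0.3,"turn":0},{"fingers":0,"tx":-1.3,"ty":-7,"tz":0.3,"turn":0}]'
python3 -c "
from h import *
rep(-146,120,14)"
```

```text
t: 20.82
tcp_pos: [0.5158, -0.0753, 0.0145]
eef_rot: [-3.05, 0.747, -0.001]
force: [0.9, -0.1, -0.6]
grip_width: 0.002
t 20.82 tcp cradle [-156.1   63.7] z 0.0145 F [0.8 0.3] -0.6
go [ 0.42 -2.25  0.02] turn 0.04
```

```bash
python3 -m pendant '[{"fingers":0,"tx":0.2,"ty":-2.2,"tz":0.02,"turn":0.02},{"fingers":0,"tx":0.3,"ty":-2.2,"tz":0.02,"turn":0.02}]'
python3 -c "
from h import *
look('top8',245,200);rep(-138,120,14)"
```

```text
t: 21.08
tcp_pos: [0.5513, -0.0243, 0.0148]
eef_rot: [-3.047, 0.735, -0.008]
force: [-0.9, -0.7, -0.2]
grip_width: -0.002
[281, 120] [[-124.6, 138.5], [-120.2, -142.5], [-4.4, 140.4], [0.1, -140.6]]
t 21.12 tcp cradle [-148.4  120.7] z 0.0144 F [-0.1 -0.4] 0.1
go [0.42 0.03 0.02] turn 0.06
```

```bash
python3 -m pendant '[{"fingers":0,"tx":0.35,"ty":-0.1,"tz":0.02,"turn":0.03},{"fingers":0,"tx":0.55,"ty":-0.15,"tz":0.02,"turn":0.03},{"fingers":0,"tx":0.7,"ty":-0.2,"tz":0,"turn":0.03},{"fingers":0,"tx":0.8,"ty":-0.25,"tz":-0.03,"turn":0.03},{"fingers":0,"tx":0.88,"ty":-0.25,"tz":-0.06,"turn":0.03}]'
python3 -c "
from h import *
rep(-134,120,14)"
```

```text
t: 21.75
tcp_pos: [0.556, -0.0372, 0.0133]
eef_rot: [3.042, -0.761, -0.035]
force: [-15.5, 8.5, 0.0]
grip_width: -0.002
t 21.75 tcp cradle [-138.3  116.2] z 0.0133 F [-17.7   0.3] 0.0
go [ 0.17 -0.15 -0.03] turn -0.03
```

```bash
python3 -m pendant '[{"fingers":0,"tx":0.02,"ty":-0.03,"tz":-0.05,"turn":0},{"fingers":0,"tx":0.05,"ty":-0.05,"tz":-0.1,"turn":0},{"fingers":0,"tx":0.08,"ty":-0.05,"tz":-0.12,"turn":0}]'
python3 -c "
from h import *
rep(-134,120,14)"
```

```text
t: 22.12
tcp_pos: [0.5589, -0.0377, 0.0156]
eef_rot: [3.042, -0.762, -0.033]
force: [-12.0, 6.5, -5.5]
grip_width: 0.006
t 22.12 tcp cradle [-135.5  117.2] z 0.0156 F [-13.7   0.1] -5.5
go [ 0.06 -0.11  0.06] turn -0.04
```

```bash
python3 -m pendant '[{"fingers":0,"tx":0.04,"ty":-0.01,"tz":-0.01,"turn":0},{"fingers":0,"tx":0.08,"ty":-0.02,"tz":-0.02,"turn":0}]'
python3 -c "
from h import *
rep(-134,120,14)"
python3 -m pendant '[{"fingers":0,"tx":0.02,"ty":0,"tz":0,"turn":0}]'
python3 -c "
from h import *
rep(-134,120,14)"
```

```text
t: 22.38
tcp_pos: [0.5608, -0.0381, 0.0159]
eef_rot: [3.042, -0.762, -0.034]
force: [-11.6, 6.9, -6.1]
grip_width: -0.001
t 22.38 tcp cradle [-133.6  117.7] z 0.0159 F [-13.5   0.7] -6.1
go [-0.01 -0.09  0.08] turn -0.04
t: 22.5
tcp_pos: [0.5616, -0.0382, 0.016]
eef_rot: [3.043, -0.762, -0.033]
force: [-11.4, 5.8, -5.6]
grip_width: -0.002
t 22.5 tcp cradle [-133.  118.] z 0.016 F [-12.8  -0.2] -5.6
go [-0.04 -0.08  0.08] turn -0.03
```

```bash
for i in 1; do python3 -m pendant '[{"fingers":0,"tx":0.04,"ty":0,"tz":0,"turn":0},{"fingers":0,"tx":0.06,"ty":0,"tz":0,"turn":0}]'; done
python3 -c "
from h import *
rep(-134,120,14)"
```

```text
t: 22.75
tcp_pos: [0.5617, -0.0382, 0.0158]
eef_rot: [3.043, -0.761, -0.037]
force: [-13.4, 7.7, -5.1]
grip_width: 0.0
t 22.75 tcp cradle [-132.8  118. ] z 0.0158 F [-15.4   0.6] -5.1
go [-0.04 -0.08  0.07] turn -0.03
```

```bash
python3 -m pendant '[{"fingers":0,"tx":0.03,"ty":0,"tz":0,"turn":0},{"fingers":0,"tx":0.05,"ty":0,"tz":0,"turn":0}]'
python3 -c "
from h import *
rep(-134,120,14)"
```

```text
t: 23.0
tcp_pos: [0.5616, -0.0382, 0.0157]
eef_rot: [3.043, -0.761, -0.04]
force: [-15.0, 9.5, -2.5]
grip_width: -0.002
t 23.0 tcp cradle [-132.9  118. ] z 0.0157 F [-17.7   1.4] -2.5
go [-0.04 -0.08  0.07] turn -0.03
```

Left is against the stop: the force climbs with no motion. Now the right corner.

```bash
python3 -m pendant '[{"fingers":0,"tx":-1.3,"ty":0,"tz":0,"turn":0},{"fingers":0,"tx":-1.5,"ty":2,"tz":0.1,"turn":0},{"fingers":0,"tx":-1.5,"ty":4.5,"tz":0.1,"turn":0},{"fingers":0,"tx":-1.4,"ty":7,"tz":0.1,"turn":0},{"fingers":0,"tx":-1.3,"ty":9.6,"tz":0.1,"turn":0}]'
python3 -m pendant '[{"fingers":0,"tx":0,"ty":0.1,"tz":0,"turn":0}]'
python3 -c "
from h import *
look('top9',245,200);rep(-136,-120,14)"
```

```text
t: 23.62
tcp_pos: [0.4338, -0.2377, 0.0166]
eef_rot: [3.046, -0.766, 0.0]
force: [0.5, -0.8, -0.0]
grip_width: -0.003
t: 23.75
tcp_pos: [0.4287, -0.2446, 0.0164]
eef_rot: [3.037, -0.784, -0.005]
force: [0.1, 0.5, -0.4]
grip_width: 0.0
[280, 120] [[-120.0, -140.5], [-119.0, 139.4], [0.2, -140.9], [1.2, 138.9]]
t 23.8 tcp cradle [-153.3 -122.9] z 0.0165 F [1.2 1.5] -1.4
go [ 0.69 -0.13  0.1 ] turn -0.1
```

```bash
python3 -m pendant '[{"fingers":0,"tx":0.5,"ty":-0.05,"tz":0.05,"turn":-0.05},{"fingers":0,"tx":0.7,"ty":-0.05,"tz":0.05,"turn":-0.05},{"fingers":0,"tx":0.87,"ty":-0.05,"tz":0.02,"turn":-0.05},{"fingers":0,"tx":1.0,"ty":-0.05,"tz":-0.03,"turn":-0.05},{"fingers":0,"tx":1.1,"ty":-0.05,"tz":-0.07,"turn":-0.05}]'
python3 -c "
from h import *
rep(-134,-120,14)"
python3 -m pendant '[{"fingers":0,"tx":0.04,"ty":0,"tz":-0.03,"turn":0},{"fingers":0,"tx":0.07,"ty":0,"tz":-0.06,"turn":0}]'
python3 -c "
from h import *
rep(-134,-120,14)"
```

```text
t: 24.42
tcp_pos: [0.4519, -0.2435, 0.0166]
eef_rot: [-3.05, 0.747, 0.025]
force: [-8.3, 7.4, -3.8]
grip_width: 0.002
t 24.43 tcp cradle [-134.  -114.8] z 0.0166 F [-10.8   2.7] -3.8
go [0.   0.21 0.11] turn 0.04
t: 24.68
tcp_pos: [0.4516, -0.2441, 0.0177]
eef_rot: [-3.05, 0.747, 0.03]
force: [-9.4, 7.7, -4.5]
grip_width: -0.0
t 24.68 tcp cradle [-134.  -115.4] z 0.0177 F [-12.    2.4] -4.5
go [0.   0.18 0.15] turn 0.04
```

```bash
python3 -m pendant '[{"fingers":0,"tx":0.05,"ty":0.03,"tz":-0.03,"turn":0},{"fingers":0,"tx":0.09,"ty":0.05,"tz":-0.05,"turn":0},{"fingers":0,"tx":0.12,"ty":0.05,"tz":-0.06,"turn":0}]'
python3 -c "
from h import *
rep(-134,-120,14)"
```

```text
t: 25.05
tcp_pos: [0.4514, -0.245, 0.0186]
eef_rot: [-3.049, 0.746, 0.037]
force: [-11.6, 9.4, -5.6]
grip_width: -0.002
t 25.05 tcp cradle [-133.8 -116.3] z 0.0186 F [-14.7   2.9] -5.6
go [-0.01  0.15  0.19] turn 0.04
```

```bash
python3 -m pendant '[{"fingers":0,"tx":0.03,"ty":0,"tz":-0.01,"turn":0},{"fingers":0,"tx":0.05,"ty":0,"tz":-0.02,"turn":0}]'
python3 -c "
from h import *
rep(-134,-120,14)"
```

```text
t: 25.3
tcp_pos: [0.4513, -0.2451, 0.0188]
eef_rot: [-3.049, 0.746, 0.041]
force: [-12.7, 10.9, -4.7]
grip_width: -0.002
t 25.3 tcp cradle [-133.8 -116.5] z 0.0188 F [-16.3   3.7] -4.7
go [-0.    0.14  0.19] turn 0.04
```

```bash
python3 -m pendant '[{"fingers":0,"tx":0.04,"ty":0.02,"tz":-0.02,"turn":0},{"fingers":0,"tx":0.08,"ty":0.02,"tz":-0.04,"turn":0}]'
python3 -c "
from h import *
rep(-134,-120,14)"
```

```text
t: 25.55
tcp_pos: [0.4511, -0.2456, 0.0194]
eef_rot: [-3.049, 0.746, 0.047]
force: [-14.8, 11.2, -6.2]
grip_width: -0.002
t 25.55 tcp cradle [-133.8 -117. ] z 0.0194 F [-18.3   3. ] -6.2
go [-0.    0.12  0.22] turn 0.04
```

```bash
python3 -m pendant '[{"fingers":0,"tx":-1.5,"ty":0,"tz":0,"turn":0},{"fingers":0,"tx":-2,"ty":0,"tz":-1.5,"turn":0},{"fingers":0,"tx":-2.4,"ty":-2,"tz":-3,"turn":0},{"fingers":0,"tx":-2.6,"ty":-4.5,"tz":-3,"turn":0},{"fingers":0,"tx":-2.6,"ty":-7,"tz":-3,"turn":0}]'
python3 -m pendant '[{"fingers":0,"tx":0,"ty":-2.5,"tz":0,"turn":0},{"fingers":0,"tx":0,"ty":-5,"tz":0,"turn":0},{"fingers":0,"tx":0,"ty":-6.7,"tz":0,"turn":0},{"fingers":0,"tx":0,"ty":-6.7,"tz":0,"turn":0}]'
python3 -c "
from h import *
look('top10',250,200);rep(-180,228,36)
W,F=cloud('top10'); cv2.imwrite('pics/c10.png',cv2.resize(F[110:300,100:340,::-1],(760,600)))"
```

```text
t: 26.18
tcp_pos: [0.49, -0.0672, 0.0989]
eef_rot: [-3.05, 0.751, -0.004]
force: [1.4, -0.8, -0.2]
grip_width: -0.0
t: 26.68
tcp_pos: [0.5689, 0.0859, 0.0986]
eef_rot: [-3.048, 0.738, -0.005]
force: [-0.8, 0.1, 0.4]
grip_width: -0.001
[280, 120] [[-119.9, -140.5], [-118.8, 139.1], [0.5, -141.0], [1.6, 138.7]]
t 26.73 tcp cradle [-184.3  227.1] z 0.0981 F [ 0.5 -0.3] 0.1
go [ 0.17 -0.03  2.48] turn 0.05
```

View pics/c10.png

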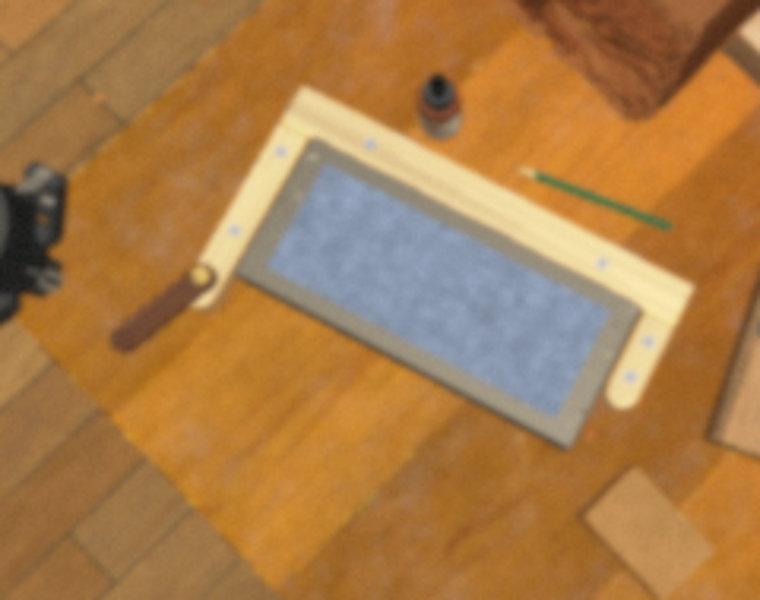

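The plate sits flush along the stop, from (310,140) to (640,310). The button at (160,310) is still swung out, and the bystanders haven't moved. Next is the button.

```bash
python3 -m pendant '[{"fingers":0,"tx":0.1,"ty":0,"tz":1.2,"turn":0},{"fingers":0,"tx":0.1,"ty":0,"tz":2.4,"turn":0},{"fingers":0,"tx":0.1,"ty":0,"tz":2.48,"turn":0}]'
python3 -c "
from h import *
rep(-183,206,36); rep(-197.5,178.5,36)"
```

```text
t: 27.1
tcp_pos: [0.5662, 0.0757, 0.0341]
eef_rot: [3.046, -0.753, -0.007]
force: [0.8, 0.1, -0.2]
grip_width: -0.005
t 27.1 tcp cradle [-182.1  220.9] z 0.0341 F [0.6 0.5] -0.2
go [-0.04  0.59 -0.07] turn 0.01
t 27.1 tcp cradle [-182.1  220.9] z 0.0341 F [0.6 0.5] -0.2
go [-0.62  1.69 -0.07] turn 0.01
```

```bash
python3 -m pendant '[{"fingers":0,"tx":-0.04,"ty":0.6,"tz":0,"turn":0},{"fingers":0,"tx":-0.4,"ty":1.2,"tz":0,"turn":0},{"fingers":0,"tx":-0.62,"ty":1.7,"tz":0,"turn":0},{"fingers":0,"tx":-0.75,"ty":2.3,"tz":0,"turn":0},{"fingers":0,"tx":-0.8,"ty":2.86,"tz":0,"turn":0}]'
python3 -c "
from h import *
rep(-190.9,117.8,36); rep(-156.5,92.5,36)"
```

```text
t: 27.72
tcp_pos: [0.5173, 0.0232, 0.0363]
eef_rot: [-3.05, 0.752, -0.001]
force: [1.2, 0.6, 0.6]
grip_width: -0.002
t 27.73 tcp cradle [-200.8  151.5] z 0.0363 F [0.8 1.1] 0.6
go [0.39 1.35 0.01] turn 0.02
t 27.73 tcp cradle [-200.8  151.5] z 0.0363 F [0.8 1.1] 0.6
go [1.77 2.37 0.01] turn 0.02
```

```bash
python3 -m pendant '[{"fingers":0,"tx":0.1,"ty":0.65,"tz":0,"turn":0},{"fingers":0,"tx":0.4,"ty":1.3,"tz":0,"turn":0},{"fingers":0,"tx":0.85,"ty":1.85,"tz":0,"turn":0},{"fingers":0,"tx":1.3,"ty":2.2,"tz":0,"turn":0},{"fingers":0,"tx":1.6,"ty":2.3,"tz":0,"turn":0}]'
python3 -c "
from h import *
rep(-156.5,92.5,36)"
python3 -m pendant '[{"fingers":0,"tx":0.08,"ty":0,"tz":0,"turn":0},{"fingers":0,"tx":0.12,"ty":0,"tz":0,"turn":0}]'
python3 -c "
from h import *
rep(-156.5,92.5,36)"
```

```text
t: 28.35
tcp_pos: [0.5257, -0.0479, 0.0356]
eef_rot: [3.048, -0.755, -0.003]
force: [-1.0, 0.9, 0.5]
grip_width: -0.002
t 28.35 tcp cradle [-160.2   92.7] z 0.0356 F [-1.3  0.3] 0.5
go [ 0.15  0.01 -0.02] turn 0.0
t: 28.6
tcp_pos: [0.5285, -0.0471, 0.0357]
eef_rot: [3.05, -0.752, -0.002]
force: [-2.3, 0.2, 0.8]
grip_width: -0.001
t 28.6 tcp cradle [-158.    94.6] z 0.0357 F [-2.1 -0.9] 0.8
go [ 0.06  0.09 -0.01] turn 0.02
```

```bash
python3 -m pendant '[{"fingers":0,"tx":0.08,"ty":0,"tz":0,"turn":0},{"fingers":0,"tx":0.16,"ty":0,"tz":0,"turn":0},{"fingers":0,"tx":0.2,"ty":0,"tz":0,"turn":0}]'
python3 -c "
from h import *
rep(-156.5,92.5,36)"
python3 -m pendant '[{"fingers":0,"tx":0.06,"ty":0,"tz":0,"turn":0},{"fingers":0,"tx":0.1,"ty":0,"tz":0,"turn":0}]'
python3 -c "
from h import *
rep(-156.5,92.5,36)"
```

```text
t: 28.98
tcp_pos: [0.5328, -0.0491, 0.0358]
eef_rot: [3.05, -0.752, -0.002]
force: [-2.7, 1.4, 0.6]
grip_width: -0.001
t 28.98 tcp cradle [-153.3   94.9] z 0.0358 F [-3. -0.] 0.6
go [-0.13  0.1  -0.01] turn 0.02
t: 29.22
tcp_pos: [0.5331, -0.0494, 0.0356]
eef_rot: [3.05, -0.75, -0.007]
force: [-6.7, 3.5, 2.8]
grip_width: 0.002
t 29.23 tcp cradle [-152.9   94.8] z 0.0356 F [-7.6 -0.1] 2.8
go [-0.15  0.09 -0.02] turn 0.03
```

```bash
python3 -m pendant '[{"fingers":0,"tx":-0.6,"ty":0,"tz":0,"turn":0},{"fingers":0,"tx":-1.4,"ty":0,"tz":0,"turn":0},{"fingers":0,"tx":-1.8,"ty":0,"tz":-2,"turn":0},{"fingers":0,"tx":-1.8,"ty":-1.5,"tz":-4.5,"turn":0},{"fingers":0,"tx":-1.8,"ty":-4,"tz":-6,"turn":0}]'
python3 -m pendant '[{"fingers":0,"tx":0,"ty":-2.4,"tz":0,"turn":0},{"fingers":0,"tx":0,"ty":-3,"tz":0,"turn":0},{"fingers":0,"tx":0,"ty":-3,"tz":0,"turn":0}]'
python3 - <<'E'
from h import *
shot('scene','s11.png'); look('top11',250,200); rep(0,0,0)
W,F=cloud('top11');Z=W[...,2]
m=(Z>.037)&(Z<.056)
hsv=cv2.cvtColor(F,cv2.COLOR_RGB2HSV); Q=(W[...,:2]-o)@A*1000
b=m&(hsv[...,1]>90)&(F[...,0]<140)&(Q[...,0]<-110)&(Q[...,0]>-230)&(Q[...,1]>50)&(Q[...,1]<200); r=rect(W[b]); print('button',b.sum(),r[1],[crad(x/1000) for x in r[2]])
c=cv2.resize(F[110:300,100:340,::-1],(505,400)); d=cv2.resize(cv2.imread('pics/s11.png')[150:290,140:340],(290,400))
cv2.imwrite('pics/c11.png',np.hstack([c,d]))
E
```

```text
t: 29.85
tcp_pos: [0.5358, 0.0434, 0.1772]
eef_rot: [3.049, -0.758, 0.006]
force: [0.7, 1.1, -0.7]
grip_width: -0.004
t: 30.22
tcp_pos: [0.5699, 0.1118, 0.1747]
eef_rot: [-3.051, 0.749, -0.001]
force: [-0.8, -0.7, -0.4]
grip_width: -0.005
[307, 142] [[-141.9, -140.6], [-141.3, 166.5], [0.6, -140.9], [1.2, 166.2]]
t 30.32 tcp cradle [-195.4  251.2] z 0.174 F [ 0.3 -0.6] -0.2
go [ 7.81 10.04  6.98] turn 0.01
button 257 (96.5830078125, 23.595317840576172) [array([-142.6,   53.3]), array([-119. ,   52.9]), array([-117.3,  149.5]), array([-140.9,  149.9])]
```

View pics/c11.png

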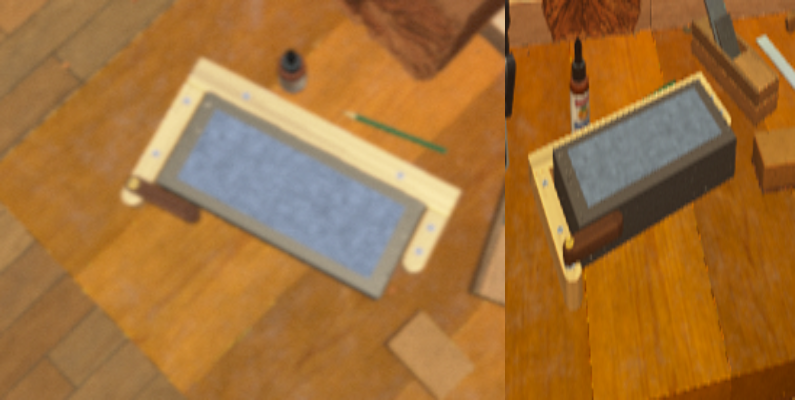

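The button lies across behind the plate (about 130–200, 180–215 in the crop), parallel to its rear face. The plate is flush with the stop, the gripper is clear, and the bystanders are where they were. Handing in.

```bash
python3 -c "
from h import *
print(ctrl.sign_off())"
```

```text
the job is handed in; nothing more can be done
None
```

The granite plate is in the cradle with its whole front edge against the stop. The turn button is swung fully round behind it. I handed in at about 30 s of the 72 s allowed; the hand-in gave no verdict.

- **Pushes:** I walked the plate in with alternating pushes on its rear left and right corners. The highest total push I read was about 20 N, against the 24 N limit. I only read the force at the end of each call, so a brief peak between readings would not show.
- **Home check:** both rear corners met rising force (about 18 N) with no further movement. The last camera fit put the front corners at +0.6 mm (right) and +1.2 mm (left) of the stop. The true value should be 0, so the two disagree slightly, but within calibration and fit error.
- **Button:** I pushed it until it stopped moving at about 8 N. The camera shows it lying across behind the plate at about 89°. It stopped about 3.5 mm closer to the plate than I had calculated. I put that down to the fingertip shape and fit error and did not check further.
- **Surroundings:** in the final pictures the other tools look where they were, judged by eye. The gripper was raised clear and touching nothing.

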